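Feed the analyser from the carrier tower

TASK

Slide the lowest blue sample carrier, the one whose end sticks out, from under the stack in the feed tower, so that the other three drop down flat and stay in the tower. Lay it flat (do not drop it from a height) in the nest of the analyser's pulled-out tray, then push the tray fully home. Leave the other things on the bench where they are.

Things in the scene. Friction and masses are not known exactly. Their poses are not given: they have to be found in the camera images.
- tower: fixed feed tower: clear sides, grey front wall, 132 mm long (x), 70 wide (foot 90 x 4 high), top 210 above the bench. Origin on the bench under the stack; x runs from outlet to back. Deck at 100 mm, shaft 124 x 54. Front wall's outer face at x = -66, lower edge at 119 mm: just one carrier passes. Free before and below the outlet, but the tower rises above it: lean the gripper back 20 to 45 degrees.
- carrier_bottom: lowest blue plastic carrier, 120 (x) x 50 (y) x 14 (z) mm, about 90 g, three dark round windows on top; origin at the centre of its underside. Flat on the tower's deck, x along the tower's x, its -x end 32 to 40 mm out of the front wall; the other three rest on it. Same end for end. Plain smooth sides to grip; drawn out 95 mm it is clear of the tower.
- carrier_2: second carrier, the same size, inside the tower on the lowest one; origin at the centre of its underside
- carrier_3: third carrier, on the second
- carrier_4: top carrier, on the third
- analyser: fixed white bench analyser, 220 mm deep (x), 180 wide, 190 high, left or right of the tower; origin on the bench at the middle of the foot of its front face; x points into it. Slot in the front 78 mm wide, 86 to 138 mm above the bench, 145 deep, for the tray.
- tray (a joint): how far the tray is pulled out, m: 0 fully home, at the start 0.140 to 0.155, at most 0.160; slides along the analyser's x axis with about 2 N of friction and stays where it is left
- nest (a point): centre of the nest on the tray's floor, 100 mm above the bench; x into the analyser; moves with the tray. A carrier in it has its origin here, its length along x. At x < 0 the floor is just 36 mm wide: fingers fit beside and below the carrier. From x = 4 to 66 rims 8 mm high at y = +-29; a stop as high at x = 64, the orange tab at x = -64: 4 mm play all round.
- push_tab (a point): middle of the outer (-x) face of the tray's orange tab, 36 mm wide, 10 thick, 94 to 122 mm above the bench, 74 mm before the nest's centre; 8 mm before the analyser's face when home. Push it along the nest's +x. The analyser rises above it, so lean the gripper back a little here too.
- reagent_bottle: loose white bottle, 48 mm across, 85 high, between the tower and the analyser; origin at its base; bystander
- amber_jar: loose amber jar, 56 mm across, 70 high; origin at its base; bystander
- screwdriver: loose red screwdriver lying on the bench, about 150 mm long; origin at the middle of its underside; bystander
- cap_tray: loose white open box, 90 x 70 x 30 mm; origin at its base; bystander
- weight: loose brass weight, 32 mm across, 47 high; origin at its base; bystander
- beaker: loose clear beaker, 60 mm across, 70 high, far back between tower and analyser; origin at its base; bystander
Things that resemble listed ones, but are neither listed nor needed, are in the scene too. Leave any pink or yellow look-alike of the carrier_bottom alone. What is shaped like the tower but green is not meant.

How it is judged:
On the way, in this order (a step that is already met when the one before it is completed fails the run):
1. the lowest carrier is right out of the tower and the other three have dropped flat onto the deck (x of carrier_bottom in the frame of tower below -0.12 m and z of carrier_2 in the frame of tower between 0.096 and 0.104 m and horizontal distance between each of carrier_2, carrier_3, carrier_4 and tower below 0.012 m and angle between each of carrier_2, carrier_3, carrier_4's own z axis and vertical below 0.06 rad and z of carrier_3 in the frame of tower between 0.11 and 0.118 m and z of carrier_4 in the frame of tower between 0.124 and 0.132 m), for 0.2 s.
2. the carrier lies flat in the tray's nest (x of carrier_bottom in the frame of nest between -0.007 and 0.007 m and y of carrier_bottom in the frame of nest between -0.007 and 0.007 m and z of carrier_bottom in the frame of nest between -0.004 and 0.003 m and angle between the x axis of carrier_bottom and the x axis of nest, either way round below 0.12 rad and angle between carrier_bottom's own z axis and vertical below 0.06 rad), for 0.2 s.
At the end, for the whole second after the job is handed in: The lowest carrier lies flat, let go and still in the nest (within 7 mm each way, 4 mm in height, 0.12 rad in yaw, either way round); the tray is within 6 mm of home; the other three lie flat in the tower, each one place lower (4 mm; centres within 12 mm of the tower's axis) (all of step 2 and value of joint tray below 0.006 m and linear speed of carrier_bottom below 0.02 m/s and contact force between the fingers and carrier_bottom below 0.1 N and z of carrier_2 in the frame of tower between 0.096 and 0.104 m and horizontal distance between each of carrier_2, carrier_3, carrier_4 and tower below 0.012 m and angle between each of carrier_2, carrier_3, carrier_4's own z axis and vertical below 0.06 rad and z of carrier_3 in the frame of tower between 0.11 and 0.118 m and z of carrier_4 in the frame of tower between 0.124 and 0.132 m); the robot touches nothing.
It fails at once if the carrier is let go more than 30 mm above its level in tower and nest (height (world z) of carrier_bottom above 0.132 m and contact force between the fingers and carrier_bottom below 0.05 N).
It fails at once if one of the upper carriers leaves the tower (horizontal distance between any of carrier_2, carrier_3, carrier_4 and tower above 0.025 m).
It fails at once if another thing on the bench is moved more than 20 mm or tipped over (distance of any of reagent_bottle, amber_jar, screwdriver, cap_tray, weight, beaker from where it was at the start of the episode above 0.02 m or angle between any of reagent_bottle, amber_jar, cap_tray, weight, beaker's own z axis and vertical above 0.5 rad).
It also fails if it takes over 64 s, if anything falls off the work surface, if the arm or the gripper's body presses on something with over 40 N, if the wrist force passes 120 N, or if a joint passes its speed limit or range.

ROBOT

A 7-joint arm with a two-finger parallel gripper is mounted at the origin on the work surface. World frame = base frame: x ahead of the robot, y to its left, z up, the work surface at z = 0. Lengths are in m, angles in rad, forces in N, time in s.
With the tool pointing down it reaches from about 0.35 to 0.9 m from the base axis. Payload 7.2 kg.
Tool frame: the origin (TCP) lies at the very end of the fingers, on their centre line; the grasp point (between the pads) lies 19 mm behind it (arm.grip_depth is the z of the grasp point in the tool frame, in m); z points along the fingers, y is the direction in which the jaws open and shut (so a half turn about z gives the same grasp; the last joint's range is limited). The gripper opens to 85 mm and grips with 20 to 120 N. Pads are 22 mm wide; open, the fingers measure 114 mm over their backs; the gripper's body (76 mm by 85 mm) begins 54 mm behind the grasp point. The pads swing forward as they close: fully open they stand 13 mm farther back than shut.
Start: joints at [-1.265, 0.411, -0.013, 1.596, 0.006, 1.134, -0.082], TCP at [0.228, 0.582, 0.231] pointing down, gripper open.
Joint ranges: [-2.95, 2.95], [-0.29, 1.99], [-1.47, 1.44], [0.14, 2.54], [-1.03, 4.17], [0.13, 1.85], [-2.86, 2.86]. Speed limits (rad/s): [2.39, 2.39, 3.01, 3.01, 3.14, 3.14, 3.14].

INTERFACE

Orientations are given as a rotation vector (axis times angle).
In Python, from cell import arm gives the robot as it stands.
- The arm moves only by the tool drive_tool, never from a script. Its argument "targets" is a list of rows, each an object of numbers: "x", "y", "z": the shift along the tool's x, y, z in units of 25 mm (1.0 is 25 mm); "ax", "ay", "az": the turn, a rotation vector about the tool's x, y, z in units of 0.08 rad (1.0 is 0.08 rad); "grip": the gripper command: -1 is fully open, 1 is shut, values between are in proportion. In form: [{"x": .., "y": .., "z": .., "ax": .., "ay": .., "az": .., "grip": ..}, ...]. A call has 1 to 5 rows; each row shifts and turns the commanded pose from where the row before left it, along the tool's axes as they then stand; what a row does not reach is not made up. A row lasts 1/12 s, in which the tool goes at most 41.7 mm and 7.16 degrees, less where a joint would pass 70% of its speed; a pose out of reach is approached as far as the arm can. A call with a number of a shift or a turn outside -1 to 1 is refused whole. A call with a gripper value outside its range is refused whole. The fingers move at their own pace and stop on an object; the grip force is fixed at half the most. Time passes only in rows, so rows that do not move let the fingers close. It gives the time, the measured TCP pose, the force and the opening at its end, in the units of the state.
- arm.observe(): the state, without advancing time (a new reading comes with each control period).
- arm.get_image(name): name is "scene" or "top" or "wrist"; returns the picture (400x640x3 uint8, red, green, blue); there is no depth.
- arm.calibration(name): a dict with "vfov" (degrees; the focal length in pixels is half the picture's height over the tangent of half this angle, whatever the lens; pixels are square), "cx", "cy" (the principal point, pixels), "rvec" (rotation vector, rad) and "tvec" (3), from world to camera coordinates, as OpenCV has them. Camera axes: x right, y down, z forward; pixel columns grow to the right and rows downward; lengths in m; the calibration is good to about 2 mm. The wrist camera is an equidistant fisheye: a pixel r from the principal point sees the ray r / f radians off the axis. A picture is of the moment at which its call begins: read the wrist's pose just before it. calibration takes no time and is no camera call; for the wrist camera it gives the pose at the moment of the call.
- arm.finish_job(): hands the job in, once; it reports no verdict.
The state is a dict: "time_s": time; "joint_positions": joint angles; "qvel": joint speeds; "joint_torque": joint torques, N m; "ee_pos": TCP position; "tool_rot": TCP orientation; "wrist_force": force on the tool from outside, world axes, zero at the start; "wrist_torque": the same for the moment, N m; "opening": finger opening in m.
Only numpy, scipy, OpenCV 4.12 (cv2) and the standard library are available. Lean on these libraries where they do the work, as an engineer would, in place of code of your own. Each camera call takes 0.05 s, during which the arm holds its last target. There are 200 camera calls.

## Working session

There is one attempt and no reset: what is moved stays moved. The work goes in short steps, Python scripts to look and compute and a tool call to move; the robot and the scene stay as the last step left them, time stands still between calls to the robot, and variables do not carry over. Pictures are saved under pics/ and viewed, about 8 in all and at most 12, crops included, and the job is handed in when it is done.

Besides the shell and the picture viewer there is one more tool, called after "Call:" as name(argument=value, ...) on one line, values as JSON. drive_tool: Moves the arm, as the interface text tells. Its arguments: {"type":"object","properties":{"targets":{"type":"array"}},"required":["targets"]}

```bash
mkdir -p pics
python3 - <<'E'
from cell import arm
import cv2
for n in ("scene","top"):
    cv2.imwrite(f"pics/{n}0.png",arm.get_image(n)[:,:,::-1]); print(n,arm.calibration(n))
print(arm.observe(), arm.grip_depth)
E
```

```text
scene {'vfov': 42.196165324607286, 'cx': 317.9493859070165, 'cy': 202.5071629645125, 'rvec': array([ 1.74068099,  2.00983257, -0.64157281]), 'tvec': array([ 0.09248791, -0.40048338,  1.84159559])}
top {'vfov': 48.14758620693446, 'cx': 325.9941414295357, 'cy': 199.54624685903306, 'rvec': array([ 1.98977521, -2.22280632,  0.23619981]), 'tvec': array([0.06028332, 0.59611128, 1.16609696])}
{'time_s': 0.1, 'joint_positions': array([-1.26520735,  0.41180959, -0.01270656,  1.59694018,  0.00557972,
        1.13428986, -0.08218228]), 'qvel': array([-5.27451536e-04, -1.55391725e-03,  1.03359288e-03, -2.10483368e-03,
       -1.09371835e-04,  1.44837137e-04, -1.10276704e-05]), 'joint_torque': array([ 1.51790624e-03, -6.01833057e+01,  6.83546159e-01, -3.00084579e+01,
        1.38966009e-02,  6.60755730e-03, -5.60014166e-05]), 'ee_pos': array([0.22808949, 0.58142973, 0.23055187]), 'tool_rot': array([-5.83657022e-01, -3.08671555e+00,  2.19925054e-03]), 'wrist_force': array([ 0.09610119, -0.81427982, -0.14270477]), 'wrist_torque': array([0.02781942, 0.03027822, 0.01379692]), 'opening': 0.08525239049013734} -0.0187
```

View pics/scene0.png

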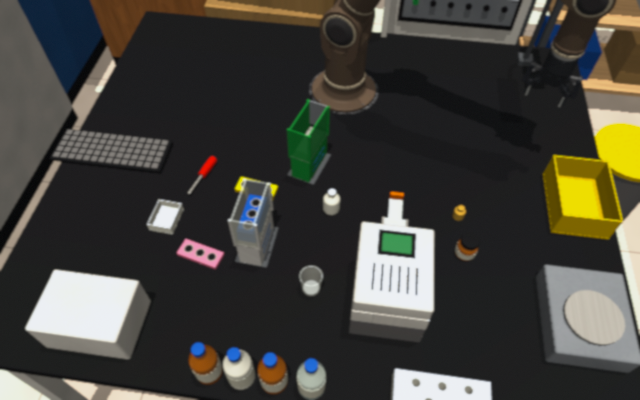

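View pics/top0.png

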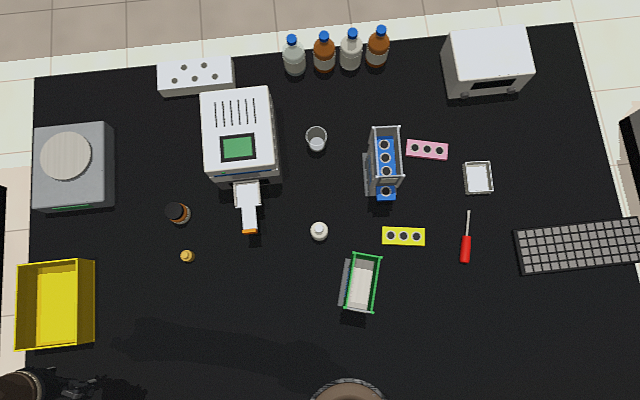

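The scene view has the robot at the top. In the top view, the tower's outlet is at about (386,193), the tray tab at (250,231), and the green decoy at (362,283). I'll enlarge the tower and tray next.

Run:
```python
import cv2,numpy as np
a=cv2.imread("pics/top0.png")
f=lambda x0,y0:cv2.resize(a[y0:y0+110,x0:x0+80],None,fx=5,fy=5,interpolation=cv2.INTER_CUBIC)
cv2.imwrite("pics/crop0.png",np.hstack([f(350,110),f(200,140)]))
```

```text
(no output)
```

View pics/crop0.png

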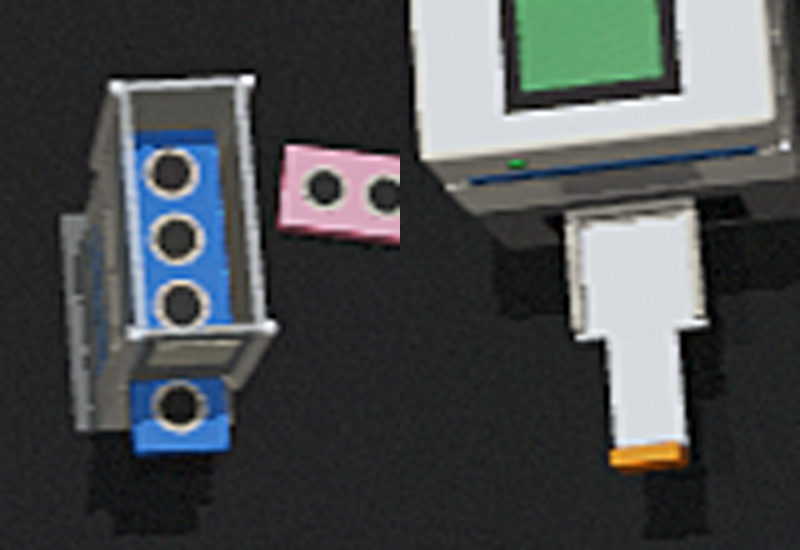

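```bash
cat > h.py <<'E'
import numpy as np,cv2
from cell import arm
from scipy.spatial.transform import Rotation as R
def ray(n,uv,cal=None):
    c=cal or arm.calibration(n); f=200/np.tan(np.radians(c['vfov']/2))
    M=cv2.Rodrigues(c['rvec'])[0]; p=(np.array(uv,float)-[c['cx'],c['cy']])/f
    if n=='wrist':
        r=np.linalg.norm(p); d=np.r_[p/r*np.sin(r),np.cos(r)]
    else: d=np.r_[p,1]
    return -M.T@c['tvec'],M.T@d
def at(n,uv,z,cal=None):
    o,d=ray(n,uv,cal); return o+d*(z-o[2])/d[2]
def proj(n,P,cal=None):
    c=cal or arm.calibration(n); f=200/np.tan(np.radians(c['vfov']/2))
    q=cv2.Rodrigues(c['rvec'])[0]@np.array(P)+c['tvec']
    if n=='wrist':
        th=np.arctan2(np.hypot(*q[:2]),q[2]); return np.array([c['cx'],c['cy']])+f*th*q[:2]/np.hypot(*q[:2])
    return np.array([c['cx'],c['cy']])+f*q[:2]/q[2]
E
python3 - <<'E'
from h import *
print("cam",ray('top',(0,0))[0])
def L(nm,x0,y0,pts,z):
    for p in pts: print(nm,p,at('top',(x0+p[0]/5-.4,y0+p[1]/5-.4),z).round(4))
L("towertop",350,110,[(112,85),(250,78),(275,327),(130,332)],.21)
L("carr",350,110,[(133,450),(230,450),(180,407)],.114)
L("carrbot",350,110,[(133,450),(230,450)],.100)
L("top windows",350,110,[(170,172),(176,240),(181,305)],.156)
L("tab",120,140,[(610,455),(688,443)],.122)
L("tablow",120,140,[(612,472),(688,466)],.122)
L("rim",120,140,[(578,338),(706,322)],.108)
L("anal",120,140,[(420,160)],.19)
for n,uv in (("bottle",(319,232)),("yellow",(404,236)),("amber",(178,213)),("weight",(187,256)),("beaker",(316,139)),("greenTop",(350,253)),("greenTop",(382,257)),("greenTop",(375,312)),("greenTop",(345,308))): print(n,at('top',uv,.2 if 'green' in n else 0.05).round(3))
E
```

```text
cam [0.33490073 0.01623299 1.26741581]
towertop (112, 85) [ 0.7406 -0.1384  0.21  ]
towertop (250, 78) [ 0.7366 -0.2076  0.21  ]
towertop (275, 327) [ 0.6071 -0.201   0.21  ]
towertop (130, 332) [ 0.6124 -0.1302  0.21  ]
carr (133, 450) [ 0.5735 -0.1365  0.114 ]
carr (230, 450) [ 0.5679 -0.1873  0.114 ]
carr (180, 407) [ 0.5939 -0.1643  0.114 ]
carrbot (133, 450) [ 0.5764 -0.1383  0.1   ]
carrbot (230, 450) [ 0.5707 -0.1897  0.1   ]
top windows (170, 172) [ 0.7101 -0.17    0.156 ]
top windows (176, 240) [ 0.673 -0.168  0.156]
top windows (181, 305) [ 0.638  -0.1657  0.156 ]
tab (610, 455) [0.5291 0.2209 0.122 ]
tab (688, 443) [0.5309 0.1803 0.122 ]
tablow (612, 472) [0.5202 0.2205 0.122 ]
tablow (688, 466) [0.519  0.1813 0.122 ]
rim (578, 338) [0.5957 0.2359 0.108 ]
rim (706, 322) [0.5968 0.1679 0.108 ]
anal (420, 160) [0.6769 0.2931 0.19  ]
bottle [0.514 0.023 0.05 ]
yellow [ 0.477 -0.207  0.05 ]
amber [0.61  0.406 0.05 ]
weight [0.488 0.386 0.05 ]
beaker [0.783 0.003 0.05 ]
greenTop [ 0.434 -0.046  0.2  ]
greenTop [ 0.416 -0.12   0.2  ]
greenTop [ 0.292 -0.087  0.2  ]
greenTop [ 0.309 -0.019  0.2  ]
```

```bash
cat >> h.py <<'E'
def Rt(yaw,lean):
    # tool y ~ world +y, x back to robot, z down leaning towards +x
    return R.from_euler('z',yaw)*R.from_matrix([[-1,0,0],[0,1,0],[0,0,-1]])*R.from_euler('y',-lean)
def plan(*wps):
    "wps: (pos,yaw,lean) of TCP, from measured pose; prints turn rows then shift rows, units"
    s=arm.observe(); p=s['ee_pos']; r=R.from_rotvec(s['tool_rot'])
    print('t',round(s['time_s'],2),'p',p.round(4),'open',round(s['opening'],4),'F',s['wrist_force'].round(1))
    for q,yaw,lean in wps:
        g=Rt(yaw,lean); w=(r.inv()*g).as_rotvec()/.08; d=g.inv().apply(np.array(q)-p)/.025
        print(' turn',w.round(2),'| shift after turn',d.round(2),'n>=',int(np.ceil(abs(d).max())))
        p,r=np.array(q),g
E
python3 - <<'E'
from h import *
plan(((.30,.42,.33),-.06,.5),((.46,.20,.33),0,.5),((.46,-.02,.33),-.06,.58),((.52,-.16,.20),-.06,.58))
E
```

```text
t 0.1 p [0.2281 0.5814 0.2306] open 0.0853 F [ 0.1 -0.8 -0.1]
 turn [-1.   -6.2  -3.84] | shift after turn [-4.77 -6.27 -1.93] n>= 7
 turn [-0.36  0.   -0.66] | shift after turn [-5.62 -8.8   3.07] n>= 9
 turn [ 0.39 -1.    0.64] | shift after turn [-0.44 -8.78  0.29] n>= 9
 turn [0. 0. 0.] | shift after turn [ 0.56 -5.45  5.85] n>= 6
```

Call:
drive_tool(targets=[{"ax": -0.125,"ay": -0.78,"az": -0.48,"grip": -1},{"ax": -0.125,"ay": -0.78,"az": -0.48,"grip": -1},{"ax": -0.125,"ay": -0.78,"az": -0.48,"grip": -1},{"ax": -0.125,"ay": -0.78,"az": -0.48,"grip": -1},{"ax": -0.125,"ay": -0.78,"az": -0.48,"grip": -1}])

```text
$.targets[0]: bad value
```

Call:
drive_tool(targets=[{"ax": -0.125,"ay": -0.78,"az": -0.48,"grip": -1},{"ax": -0.125,"ay": -0.78,"az": -0.48,"grip": -1},{"ax": -0.125,"ay": -0.78,"az": -0.48,"grip": -1},{"x": -0.68,"y": -0.9,"z": -0.28,"grip": -1},{"x": -0.68,"y": -0.9,"z": -0.28,"grip": -1}])

```text
$.targets[0]: bad value
```

Call:
drive_tool(targets=[{"x": -0.68,"y": -0.9,"z": -0.28,"grip": -1},{"x": -0.68,"y": -0.9,"z": -0.28,"grip": -1},{"x": -0.68,"y": -0.9,"z": -0.28,"grip": -1},{"x": -0.68,"y": -0.9,"z": -0.28,"grip": -1},{"x": -0.68,"y": -0.9,"z": -0.28,"grip": -1}])

```text
$.targets[0]: bad value
```

Call:
drive_tool(targets=[{"x": -0.56,"y": -0.88,"z": 0.3,"grip": -1},{"x": -0.56,"y": -0.88,"z": 0.3,"grip": -1},{"x": -0.56,"y": -0.88,"z": 0.3,"grip": -1},{"x": -0.56,"y": -0.88,"z": 0.3,"grip": -1},{"x": -0.56,"y": -0.88,"z": 0.3,"grip": -1}])

```text
$.targets[0]: bad value
```

Call:
drive_tool(targets=[{"x": -0.56,"y": -0.88,"z": 0.3,"grip": -1},{"x": -0.56,"y": -0.88,"z": 0.3,"grip": -1},{"x": -0.56,"y": -0.88,"z": 0.3,"grip": -1},{"x": -0.56,"y": -0.88,"z": 0.3,"grip": -1},{"x": -0.56,"y": -0.88,"z": 0.3,"grip": -1}])

```text
$.targets[0]: bad value
```

Run:
```python
from h import *
import pickle
plan(((.46,.20,.33),0,.5),((.46,-.02,.33),-.06,.58),((.52,-.16,.20),-.06,.58))
c=arm.calibration('wrist');pickle.dump(c,open('w1.pkl','wb'))
cv2.imwrite('pics/w1.png',arm.get_image('wrist')[:,:,::-1])
```

```text
t 0.1 p [0.2281 0.5814 0.2306] open 0.0853 F [ 0.1 -0.8 -0.1]
 turn [-1.19 -6.18 -4.57] | shift after turn [-10.05 -15.26   0.96] n>= 16
 turn [ 0.39 -1.    0.64] | shift after turn [-0.44 -8.78  0.29] n>= 9
 turn [0. 0. 0.] | shift after turn [ 0.56 -5.45  5.85] n>= 6
```

View pics/w1.png

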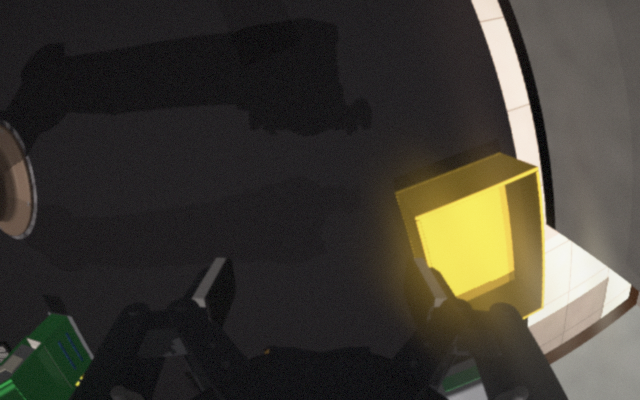

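The call needs every key in each row. This picture shows the wrist camera sitting on the tool's +x side, fingertips at about (215,265) and (430,280).

Call:
drive_tool(targets=[{"x": 0,"y": 0,"z": 0,"ax": -0.125,"ay": -0.78,"az": -0.48,"grip": -1},{"x": 0,"y": 0,"z": 0,"ax": -0.125,"ay": -0.78,"az": -0.48,"grip": -1},{"x": 0,"y": 0,"z": 0,"ax": -0.125,"ay": -0.78,"az": -0.48,"grip": -1},{"x": 0,"y": 0,"z": 0,"ax": -0.125,"ay": -0.78,"az": -0.48,"grip": -1},{"x": 0,"y": 0,"z": 0,"ax": -0.125,"ay": -0.78,"az": -0.48,"grip": -1}])

```text
time_s: 0.57
ee_pos: [0.2282, 0.582, 0.2314]
tool_rot: [0.251, 2.812, -0.012]
wrist_force: [0.1, -0.1, 0.1]
opening: 0.0857
```

Call:
drive_tool(targets=[{"x": 0,"y": 0,"z": 0,"ax": -0.125,"ay": -0.78,"az": -0.48,"grip": -1},{"x": 0,"y": 0,"z": 0,"ax": -0.125,"ay": -0.78,"az": -0.48,"grip": -1},{"x": 0,"y": 0,"z": 0,"ax": -0.125,"ay": -0.78,"az": -0.48,"grip": -1},{"x": -0.68,"y": -0.9,"z": -0.28,"ax": 0,"ay": 0,"az": 0,"grip": -1},{"x": -0.68,"y": -0.9,"z": -0.28,"ax": 0,"ay": 0,"az": 0,"grip": -1}])

```text
time_s: 0.98
ee_pos: [0.2461, 0.5356, 0.2579]
tool_rot: [0.071, 2.637, -0.023]
wrist_force: [1.0, 0.1, 0.9]
opening: 0.0854
```

Call:
drive_tool(targets=[{"x": -0.68,"y": -0.9,"z": -0.28,"ax": 0,"ay": 0,"az": 0,"grip": -1},{"x": -0.68,"y": -0.9,"z": -0.28,"ax": 0,"ay": 0,"az": 0,"grip": -1},{"x": -0.68,"y": -0.9,"z": -0.28,"ax": 0,"ay": 0,"az": 0,"grip": -1},{"x": -0.68,"y": -0.9,"z": -0.28,"ax": 0,"ay": 0,"az": 0,"grip": -1},{"x": -0.68,"y": -0.9,"z": -0.28,"ax": 0,"ay": 0,"az": 0,"grip": -1}])

```text
time_s: 1.4
ee_pos: [0.2996, 0.4183, 0.3319]
tool_rot: [0.079, 2.637, -0.019]
wrist_force: [0.2, -0.7, 1.3]
opening: 0.0856
```

Call:
drive_tool(targets=[{"x": -0.56,"y": -0.88,"z": 0.3,"ax": 0,"ay": 0,"az": 0,"grip": -1},{"x": -0.56,"y": -0.88,"z": 0.3,"ax": 0,"ay": 0,"az": 0,"grip": -1},{"x": -0.56,"y": -0.88,"z": 0.3,"ax": 0,"ay": 0,"az": 0,"grip": -1},{"x": -0.56,"y": -0.88,"z": 0.3,"ax": 0,"ay": 0,"az": 0,"grip": -1},{"x": -0.56,"y": -0.88,"z": 0.3,"ax": 0,"ay": 0,"az": 0,"grip": -1}])

```text
time_s: 1.82
ee_pos: [0.3724, 0.3038, 0.3322]
tool_rot: [0.079, 2.637, -0.019]
wrist_force: [1.3, 0.6, 1.1]
opening: 0.0853
```

Run:
```python
from h import *
plan(((.46,.20,.33),0,.5),((.46,-.02,.33),-.06,.58),((.52,-.16,.20),-.06,.58))
print(arm.observe()['joint_positions'].round(2))
```

```text
t 1.82 p [0.3724 0.3038 0.3322] open 0.0853 F [1.3 0.6 1.1]
 turn [-0.35  0.04 -0.66] | shift after turn [-3.03 -4.15  1.76] n>= 5
 turn [ 0.39 -1.    0.64] | shift after turn [-0.44 -8.78  0.29] n>= 9
 turn [0. 0. 0.] | shift after turn [ 0.56 -5.45  5.85] n>= 6
[-1.35 -0.1   0.2   2.07  0.57  1.05  0.11]
```

Call:
drive_tool(targets=[{"x": -0.6,"y": -0.83,"z": 0.35,"ax": 0,"ay": -0.2,"az": 0,"grip": -1},{"x": -0.6,"y": -0.83,"z": 0.35,"ax": 0,"ay": -0.2,"az": 0,"grip": -1},{"x": -0.6,"y": -0.83,"z": 0.35,"ax": 0,"ay": -0.2,"az": 0,"grip": -1},{"x": -0.6,"y": -0.83,"z": 0.35,"ax": 0,"ay": -0.2,"az": 0,"grip": -1},{"x": -0.6,"y": -0.83,"z": 0.35,"ax": 0,"ay": -0.2,"az": 0,"grip": -1}])

```text
time_s: 2.23
ee_pos: [0.4529, 0.1951, 0.3327]
tool_rot: [0.077, 2.557, -0.022]
wrist_force: [0.8, 0.9, -0.2]
opening: 0.0855
```

Call:
drive_tool(targets=[{"x": -0.05,"y": -0.98,"z": 0.03,"ax": 0,"ay": 0,"az": 0,"grip": -1},{"x": -0.05,"y": -0.98,"z": 0.03,"ax": 0,"ay": 0,"az": 0,"grip": -1},{"x": -0.05,"y": -0.98,"z": 0.03,"ax": 0,"ay": 0,"az": 0,"grip": -1},{"x": -0.05,"y": -0.98,"z": 0.03,"ax": 0,"ay": 0,"az": 0,"grip": -1},{"x": -0.05,"y": -0.98,"z": 0.03,"ax": 0,"ay": 0,"az": 0,"grip": -1}])

```text
time_s: 2.65
ee_pos: [0.4517, 0.0924, 0.3325]
tool_rot: [0.075, 2.56, -0.02]
wrist_force: [-0.5, -0.1, 0.4]
opening: 0.0856
```

Call:
drive_tool(targets=[{"x": -0.05,"y": -0.98,"z": 0.03,"ax": 0,"ay": 0,"az": 0,"grip": -1},{"x": -0.05,"y": -0.98,"z": 0.03,"ax": 0,"ay": 0,"az": 0,"grip": -1},{"x": -0.05,"y": -0.98,"z": 0.03,"ax": 0,"ay": 0,"az": 0,"grip": -1},{"x": -0.05,"y": -0.98,"z": 0.03,"ax": 0,"ay": 0,"az": 0,"grip": -1},{"x": 0,"y": 0,"z": 0,"ax": 0,"ay": 0,"az": 0,"grip": -1}])

```text
time_s: 3.07
ee_pos: [0.4504, 0.037, 0.3321]
tool_rot: [0.088, 2.567, -0.022]
wrist_force: [-0.3, 0.5, -0.6]
opening: 0.0855
```

Run:
```python
from h import *
plan(((.54,-.16,.19),-.06,.58),((.599,-.164,.091),-.06,.58))
print(arm.observe()['joint_positions'].round(2))
a=arm.get_image('top')[:,:,::-1][150:260,190:300]; 
cv2.imwrite('pics/tray.png',cv2.resize(a,None,fx=5,fy=5,interpolation=cv2.INTER_CUBIC))
```

```text
t 3.07 p [0.4504 0.037  0.3321] open 0.0855 F [-0.3  0.5 -0.6]
 turn [-0.03 -0.09 -0.09] | shift after turn [-0.27 -7.65  6.97] n>= 8
 turn [0. 0. 0.] | shift after turn [ 0.19 -0.02  4.61] n>= 5
[-0.19 -0.29 -0.13  2.24  0.28  0.67  1.  ]
```

View pics/tray.png

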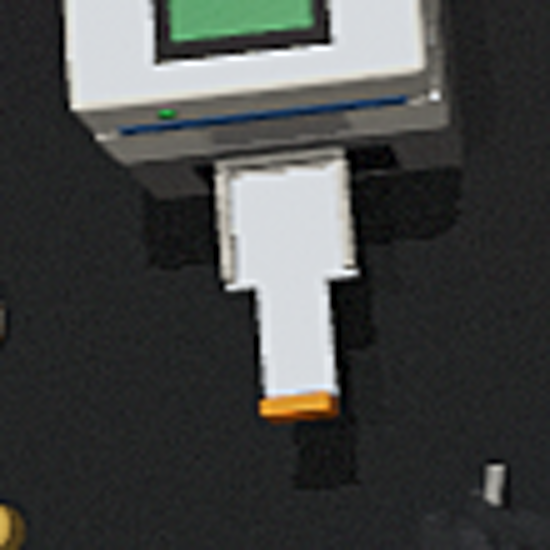

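Run:
```python
from h import *
def L(nm,pts,z):
    P=[at('top',(190+u/5-.4,150+v/5-.4),z) for u,v in pts]; d=P[1]-P[0]
    print(nm,[p[:2].round(4) for p in P],'ang',round(np.degrees(np.arctan2(d[1],d[0])),1))
L('rimL',[(228,290),(215,165)],.108)
L('rimR',[(358,273),(347,150)],.108)
L('rimends',[(358,273),(228,290)],.108)
L('floorL',[(265,398),(256,290)],.100)
L('floorR',[(337,392),(328,280)],.100)
L('anTop',[(425,70),(72,110)],.19)
L('tabback',[(336,393),(260,402)],.122)
L('tabfront',[(338,408),(261,420)],.122)
L('tabbot',[(338,415),(261,420)],.094)
plan(((.50,-.16,.30),-.06,.5),((.545,-.16,.185),-.06,.5))
```

```text
rimL [array([0.5947, 0.236 ]), array([0.6636, 0.2384])] ang 2.0
rimR [array([0.5962, 0.1669]), array([0.6641, 0.1674])] ang 0.5
rimends [array([0.5962, 0.1669]), array([0.5947, 0.236 ])] ang 91.3
floorL [array([0.5363, 0.222 ]), array([0.5948, 0.2227])] ang 0.7
floorR [array([0.5353, 0.184 ]), array([0.596 , 0.1841])] ang 0.1
anTop [array([0.6779, 0.1146]), array([0.6768, 0.2921])] ang 90.4
tabback [array([0.5311, 0.1814]), array([0.5307, 0.2208])] ang 90.5
tabfront [array([0.5231, 0.1809]), array([0.5213, 0.2209])] ang 92.6
tabbot [array([0.524 , 0.1853]), array([0.5259, 0.2259])] ang 87.4
t 3.12 p [0.4504 0.0388 0.3322] open 0.0854 F [0.3 0.5 0.8]
 turn [-0.01  0.92 -0.08] | shift after turn [-1.54 -7.82  2.31] n>= 8
 turn [0. 0. 0.] | shift after turn [0.63 0.11 4.9 ] n>= 5
```

The tray is at nest ≈ (0.593, 0.202), with yaw about 0.01 rad. Joint 2 is at its limit here, so I'll reduce the lean and move outward.

Call:
drive_tool(targets=[{"x": -0.3,"y": -0.5,"z": 0.3,"ax": 0,"ay": 0.46,"az": -0.04,"grip": -1},{"x": -0.3,"y": -0.5,"z": 0.3,"ax": 0,"ay": 0.46,"az": -0.04,"grip": -1},{"x": -0.18,"y": -0.97,"z": 0.35,"ax": 0,"ay": 0,"az": 0,"grip": -1},{"x": -0.18,"y": -0.97,"z": 0.35,"ax": 0,"ay": 0,"az": 0,"grip": -1},{"x": -0.18,"y": -0.97,"z": 0.35,"ax": 0,"ay": 0,"az": 0,"grip": -1}])

```text
time_s: 3.53
ee_pos: [0.491, -0.056, 0.3107]
tool_rot: [0.062, 2.641, -0.017]
wrist_force: [0.5, 0.4, 0.3]
opening: 0.0854
```

Call:
drive_tool(targets=[{"x": -0.1,"y": -0.97,"z": 0.35,"ax": 0,"ay": 0,"az": 0,"grip": -1},{"x": -0.1,"y": -0.97,"z": 0.35,"ax": 0,"ay": 0,"az": 0,"grip": -1},{"x": -0.1,"y": -0.97,"z": 0.35,"ax": 0,"ay": 0,"az": 0,"grip": -1},{"x": -0.1,"y": -0.97,"z": 0.35,"ax": 0,"ay": 0,"az": 0,"grip": -1},{"x": 0,"y": 0,"z": 0,"ax": 0,"ay": 0,"az": 0,"grip": -1}])

```text
time_s: 3.95
ee_pos: [0.5115, -0.1571, 0.2841]
tool_rot: [0.068, 2.642, -0.02]
wrist_force: [0.4, 0.1, 0.1]
opening: 0.0857
```

Run:
```python
from h import *
plan(((.55,-.161,.185),-.06,.5),((.598,-.164,.0905),-.06,.5))
print(arm.observe()['joint_positions'].round(2))
```

```text
t 3.95 p [ 0.5115 -0.1571  0.2841] open 0.0857 F [0.4 0.1 0.1]
 turn [ 0.03 -0.02  0.1 ] | shift after turn [ 0.54 -0.06  4.22] n>= 5
 turn [0. 0. 0.] | shift after turn [ 0.12 -0.    4.24] n>= 5
[-0.22 -0.08  0.47  2.16 -0.12  0.57  1.87]
```

Call:
drive_tool(targets=[{"x": 0.1,"y": -0.01,"z": 0.84,"ax": 0,"ay": 0,"az": 0.02,"grip": -1},{"x": 0.11,"y": -0.01,"z": 0.84,"ax": 0,"ay": 0,"az": 0.02,"grip": -1},{"x": 0.11,"y": -0.01,"z": 0.84,"ax": 0,"ay": 0,"az": 0.02,"grip": -1},{"x": 0.11,"y": -0.01,"z": 0.84,"ax": 0,"ay": 0,"az": 0.02,"grip": -1},{"x": 0.11,"y": -0.01,"z": 0.84,"ax": 0,"ay": 0,"az": 0.02,"grip": -1}])

```text
time_s: 4.37
ee_pos: [0.5504, -0.155, 0.1855]
tool_rot: [0.071, 2.642, -0.013]
wrist_force: [-0.4, 1.0, 1.2]
opening: 0.0856
```

Run:
```python
from h import *
import pickle
plan(((.598,-.164,.0905),-.06,.5))
print(arm.observe()['joint_positions'].round(2))
c=arm.calibration('wrist'); w=arm.get_image('wrist')[:,:,::-1]
pickle.dump(c,open('w2.pkl','wb'))
print('end proj',proj('wrist',(.572,-.162,.114),c),proj('wrist',(.608,-.164,.119),c))
cv2.imwrite('pics/w2.png',w)
```

```text
t 4.37 p [ 0.5504 -0.155   0.1855] open 0.0856 F [-0.4  1.   1.2]
 turn [ 0.08 -0.01  0.05] | shift after turn [ 0.13 -0.24  4.26] n>= 5
[-0.16  0.16  0.45  2.21 -0.55  0.34  2.27]
end proj [310.04855566 195.79924723] [310.80165125 231.63906901]
```

View pics/w2.png

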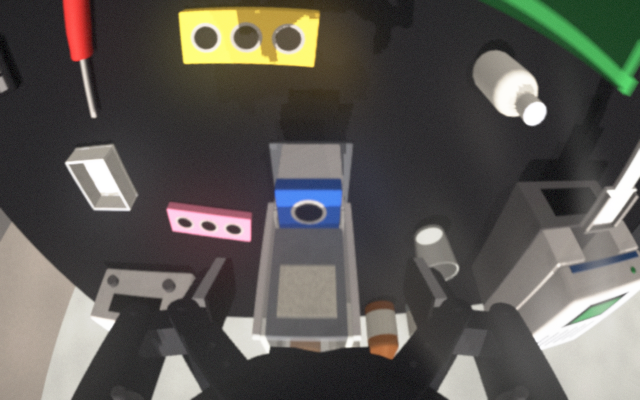

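The view is clear. The carrier's front top edge runs from (275,192) to (342,190), its window is at (308,212), and the wall edge is at v≈228. Joint 6 is getting low, so I'll take less lean.

Run:
```python
from h import *
import pickle
c=pickle.load(open('w2.pkl','rb'))
for n,uv,z in (("L",(275,192),.114),("R",(342,190),.114),("win",(308,212),.114),("Lb",(276,180),.1),("Rb",(342,179),.1),("wallL",(266,204),.119),("wallR",(346,204),.119),('topL',(253,336),.21),('topR',(359,336),.21)):
    print(n,at('wrist',uv,z,c).round(4))
G=np.array([.585,-.1625,.107])
for lean in(.42,.45): z=Rt(-.06,lean).apply([0,0,1]); print(G+.0187*z); plan((G+.0187*z-.05*z,-.06,lean),(G+.0187*z,-.06,lean))
```

```text
L [ 0.5666 -0.187   0.114 ]
R [ 0.5674 -0.1388  0.114 ]
win [ 0.5897 -0.1649  0.114 ]
Lb [ 0.5677 -0.1878  0.1   ]
Rb [ 0.5696 -0.138   0.1   ]
wallL [ 0.5736 -0.1943  0.119 ]
wallR [ 0.5768 -0.1361  0.119 ]
topL [ 0.5972 -0.1986  0.21  ]
topR [ 0.5987 -0.1325  0.21  ]
[ 0.5926114  -0.16295723  0.08992524]
t 4.42 p [ 0.5498 -0.154   0.1818] open 0.0854 F [-0.3  1.1 -3.4]
 turn [0.09 0.93 0.07] | shift after turn [-0.08 -0.25  2.06] n>= 3
 turn [0. 0. 0.] | shift after turn [0. 0. 2.] n>= 3
[ 0.59311922 -0.16298774  0.09016164]
t 4.42 p [ 0.5498 -0.154   0.1818] open 0.0854 F [-0.3  1.1 -3.4]
 turn [0.09 0.55 0.07] | shift after turn [ 0.02 -0.25  2.06] n>= 3
 turn [0. 0. 0.] | shift after turn [ 0. -0.  2.] n>= 2
```

Call:
drive_tool(targets=[{"x": 0.03,"y": -0.13,"z": 0.5,"ax": 0.04,"ay": 0.46,"az": 0.03,"grip": -1},{"x": 0.03,"y": -0.13,"z": 0.5,"ax": 0.04,"ay": 0.46,"az": 0.03,"grip": -1},{"x": 0,"y": 0,"z": 0.5,"ax": 0,"ay": 0,"az": 0,"grip": -1},{"x": 0,"y": 0,"z": 0.5,"ax": 0,"ay": 0,"az": 0,"grip": -1},{"x": 0,"y": 0,"z": 0,"ax": 0,"ay": 0,"az": 0,"grip": -1}])

```text
time_s: 4.83
ee_pos: [0.5698, -0.163, 0.1394]
tool_rot: [0.083, 2.717, -0.017]
wrist_force: [0.4, -0.3, 0.2]
opening: 0.0858
```

Run:
```python
from h import *
z=Rt(-.06,.42).apply([0,0,1])
plan((np.array([.582,-.163,.107])+.0187*z,-.06,.42))
print(arm.observe()['joint_positions'].round(2))
```

```text
t 4.83 p [ 0.5698 -0.163   0.1394] open 0.0858 F [ 0.4 -0.3  0.2]
 turn [ 0.    0.04 -0.01] | shift after turn [0.08 0.03 2.13] n>= 3
[-0.11  0.29  0.41  2.15 -0.6   0.36  2.31]
```

Call:
drive_tool(targets=[{"x": 0.02,"y": 0.01,"z": 0.6,"ax": 0,"ay": 0,"az": 0,"grip": -1},{"x": 0.02,"y": 0.01,"z": 0.6,"ax": 0,"ay": 0,"az": 0,"grip": -1},{"x": 0.02,"y": 0.01,"z": 0.5,"ax": 0,"ay": 0,"az": 0,"grip": -1},{"x": 0.02,"y": 0,"z": 0.43,"ax": 0,"ay": 0,"az": 0,"grip": -1},{"x": 0,"y": 0,"z": 0,"ax": 0,"ay": 0,"az": 0,"grip": -1}])

```text
time_s: 5.25
ee_pos: [0.5897, -0.1646, 0.0908]
tool_rot: [0.085, 2.716, -0.017]
wrist_force: [0.4, 0.4, -0.5]
opening: 0.0853
```

Run:
```python
from h import *
z=Rt(-.06,.42).apply([0,0,1])
plan((np.array([.582,-.163,.107])+.0187*z,-.06,.42))
print(arm.observe()['joint_positions'].round(2))
cv2.imwrite('pics/w3.png',arm.get_image('wrist')[:,:,::-1])
```

```text
t 5.25 p [ 0.5897 -0.1646  0.0908] open 0.0853 F [ 0.4  0.4 -0.5]
 turn [-0.    0.05 -0.03] | shift after turn [0.02 0.05 0.03] n>= 1
[ 0.02  0.4   0.27  2.14 -0.74  0.26  2.44]
```

View pics/w3.png

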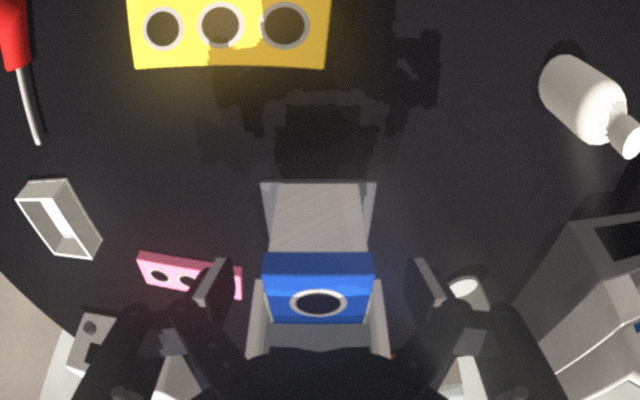

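The carrier spans u=263–375 and lies centred between the pads at about 225 and 418. Closing the gripper.

Call:
drive_tool(targets=[{"x": 0,"y": 0,"z": 0,"ax": 0,"ay": 0,"az": 0,"grip": 1},{"x": 0,"y": 0,"z": 0,"ax": 0,"ay": 0,"az": 0,"grip": 1},{"x": 0,"y": 0,"z": 0,"ax": 0,"ay": 0,"az": 0,"grip": 1},{"x": 0,"y": 0,"z": 0,"ax": 0,"ay": 0,"az": 0,"grip": 1},{"x": 0,"y": 0,"z": 0,"ax": 0,"ay": 0,"az": 0,"grip": 1}])

```text
time_s: 5.72
ee_pos: [0.5901, -0.1666, 0.093]
tool_rot: [0.088, 2.712, -0.018]
wrist_force: [-4.4, 2.2, 7.3]
opening: 0.0491
```

Call:
drive_tool(targets=[{"x": 0,"y": 0,"z": 0,"ax": 0,"ay": 0,"az": 0,"grip": 1},{"x": 0,"y": 0,"z": 0,"ax": 0,"ay": 0,"az": 0,"grip": 1},{"x": 0,"y": 0,"z": 0,"ax": 0,"ay": 0,"az": 0,"grip": 1},{"x": 0,"y": 0,"z": 0,"ax": 0,"ay": 0,"az": 0,"grip": 1},{"x": 0,"y": 0,"z": 0,"ax": 0,"ay": 0,"az": 0,"grip": 1}])

```text
time_s: 6.13
ee_pos: [0.5901, -0.1666, 0.093]
tool_rot: [0.088, 2.712, -0.018]
wrist_force: [-3.5, 1.9, 7.0]
opening: 0.0492
```

Run:
```python
from h import *
s=arm.observe();p=s['ee_pos']
plan((p+.1*np.array([-np.cos(.06),np.sin(.06),0]),-.06,.42))
print(s['joint_positions'].round(2),R.from_rotvec(s['tool_rot']).as_matrix().round(3))
```

```text
t 6.13 p [ 0.5901 -0.1666  0.093 ] open 0.0492 F [-3.5  1.9  7. ]
 turn [-0.02  0.1  -0.06] | shift after turn [ 3.65 -0.   -1.63] n>= 4
[ 0.02  0.4   0.27  2.14 -0.75  0.26  2.44] [[-0.908  0.065  0.414]
 [ 0.059  0.998 -0.026]
 [-0.415  0.001 -0.91 ]]
```

Call:
drive_tool(targets=[{"x": 0.2,"y": 0,"z": -0.09,"ax": 0,"ay": 0,"az": 0,"grip": 1},{"x": 0.37,"y": 0,"z": -0.17,"ax": 0,"ay": 0,"az": 0,"grip": 1},{"x": 0.37,"y": 0,"z": -0.17,"ax": 0,"ay": 0,"az": 0,"grip": 1},{"x": 0.37,"y": 0,"z": -0.17,"ax": 0,"ay": 0,"az": 0,"grip": 1},{"x": 0,"y": 0,"z": 0,"ax": 0,"ay": 0,"az": 0,"grip": 1}])

```text
time_s: 6.55
ee_pos: [0.5528, -0.1648, 0.0925]
tool_rot: [0.09, 2.713, -0.019]
wrist_force: [-5.3, -0.0, 6.3]
opening: 0.0492
```

Run:
```python
from h import *
s=arm.observe();p=s['ee_pos']
plan((p+.065*np.array([-np.cos(.06),np.sin(.06),0]),-.06,.42))
print(s['joint_positions'].round(2),R.from_rotvec(s['tool_rot']).as_matrix().round(3))
```

```text
t 6.55 p [ 0.5528 -0.1648  0.0925] open 0.0492 F [-5.3 -0.   6.3]
 turn [-0.03  0.09 -0.07] | shift after turn [ 2.37  0.   -1.06] n>= 3
[ 0.06  0.35  0.23  2.21 -0.77  0.23  2.49] [[-0.908  0.066  0.414]
 [ 0.06   0.998 -0.027]
 [-0.415  0.    -0.91 ]]
```

Call:
drive_tool(targets=[{"x": 0.4,"y": 0,"z": -0.18,"ax": 0,"ay": 0,"az": 0,"grip": 1},{"x": 0.4,"y": 0,"z": -0.18,"ax": 0,"ay": 0,"az": 0,"grip": 1},{"x": 0.4,"y": 0,"z": -0.18,"ax": 0,"ay": 0,"az": 0,"grip": 1},{"x": 0.4,"y": 0,"z": -0.18,"ax": 0,"ay": 0,"az": 0,"grip": 1},{"x": 0.4,"y": 0,"z": -0.18,"ax": 0,"ay": 0,"az": 0,"grip": 1}])

```text
time_s: 6.97
ee_pos: [0.4971, -0.1607, 0.091]
tool_rot: [0.089, 2.715, -0.018]
wrist_force: [-0.4, -0.4, -1.1]
opening: 0.0488
```

Call:
drive_tool(targets=[{"x": 0.4,"y": 0,"z": -0.18,"ax": 0,"ay": 0,"az": 0,"grip": 1},{"x": 0.2,"y": 0,"z": -0.09,"ax": 0,"ay": 0,"az": 0,"grip": 1},{"x": 0,"y": 0,"z": 0,"ax": 0,"ay": 0,"az": 0,"grip": 1},{"x": 0,"y": 0,"z": 0,"ax": 0,"ay": 0,"az": 0,"grip": 1},{"x": 0,"y": 0,"z": 0,"ax": 0,"ay": 0,"az": 0,"grip": 1}])

```text
time_s: 7.38
ee_pos: [0.4829, -0.1601, 0.0915]
tool_rot: [0.089, 2.714, -0.019]
wrist_force: [0.2, -0.5, -1.6]
opening: 0.0488
```

Run:
```python
from h import *
s=arm.observe();p=s['ee_pos']
plan((p+[0,0,.1],-.06,.42))
print(s['joint_positions'].round(2),R.from_rotvec(s['tool_rot']).as_matrix().round(3))
a=arm.get_image('top')[:,:,::-1][110:240,330:430]; b=arm.get_image('scene')[:,:,::-1][150:280,200:300]
f=lambda a:cv2.resize(a,None,fx=4,fy=4,interpolation=cv2.INTER_CUBIC)
cv2.imwrite('pics/out.png',np.hstack([f(a),f(b)]))
```

```text
t 7.38 p [ 0.4829 -0.1601  0.0915] open 0.0488 F [ 0.2 -0.5 -1.6]
 turn [-0.03  0.08 -0.06] | shift after turn [-1.63 -0.   -3.65] n>= 4
[ 0.18  0.26  0.13  2.35 -0.84  0.17  2.61] [[-0.908  0.065  0.413]
 [ 0.06   0.998 -0.027]
 [-0.414 -0.    -0.91 ]]
```

View pics/out.png

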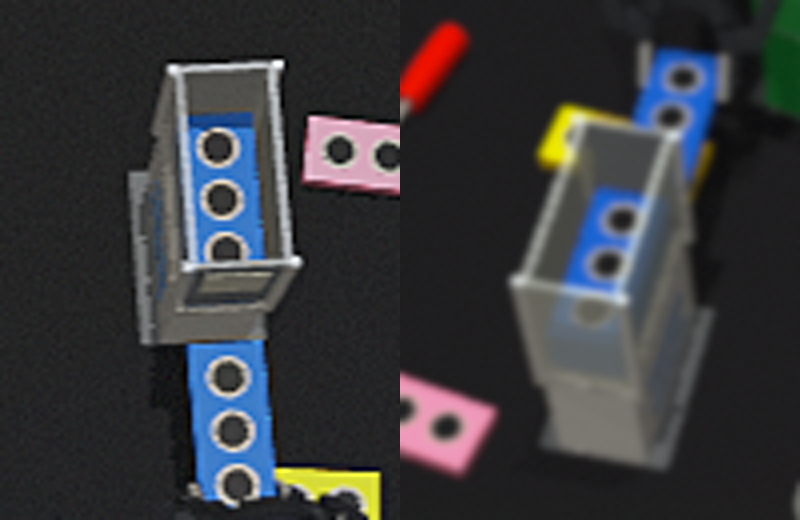

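The carrier is out and the other three have dropped. In the crop, the carrier windows are at (228,377), (232,431) and (238,485).

Call:
drive_tool(targets=[{"x": -0.33,"y": 0,"z": -0.73,"ax": 0,"ay": 0,"az": 0,"grip": 1},{"x": -0.33,"y": 0,"z": -0.73,"ax": 0,"ay": 0,"az": 0,"grip": 1},{"x": -0.33,"y": 0,"z": -0.73,"ax": 0,"ay": 0,"az": 0,"grip": 1},{"x": -0.33,"y": 0,"z": -0.73,"ax": 0,"ay": 0,"az": 0,"grip": 1},{"x": 0,"y": 0,"z": 0,"ax": 0,"ay": 0,"az": 0,"grip": 1}])

```text
time_s: 7.9
ee_pos: [0.4847, -0.1607, 0.1751]
tool_rot: [0.088, 2.708, -0.021]
wrist_force: [1.6, 0.5, -0.1]
opening: 0.0486
```

Run:
```python
from h import *
for uv in ((228,377),(232,431),(238,485)): print(at('top',(330+uv[0]/4-.4,110+uv[1]/4-.4),.1125).round(4))
plan(((.50,-.02,.172),-.03,.42),((.50,.10,.172),0,.42),((.54,.202,.172),.01,.42))
print(arm.observe()['joint_positions'].round(2))
```

```text
[ 0.5595 -0.1624  0.1125]
[ 0.5234 -0.16    0.1125]
[ 0.4877 -0.1589  0.1125]
t 7.9 p [ 0.4847 -0.1607  0.1751] open 0.0486 F [ 1.6  0.5 -0.1]
 turn [-0.19  0.15 -0.4 ] | shift after turn [-0.35  5.64  0.29] n>= 6
 turn [-0.15  0.   -0.34] | shift after turn [0.  4.8 0. ] n>= 5
 turn [-0.05  0.   -0.11] | shift after turn [-1.5   4.06  0.67] n>= 5
[-0.18  0.08  0.51  2.3  -0.39  0.38  2.15]
```

Call:
drive_tool(targets=[{"x": -0.3,"y": 0,"z": -0.65,"ax": 0,"ay": 0,"az": 0,"grip": 1},{"x": -0.3,"y": 0,"z": -0.65,"ax": 0,"ay": 0,"az": 0,"grip": 1},{"x": -0.1,"y": 0.9,"z": 0.05,"ax": -0.03,"ay": 0,"az": -0.07,"grip": 1},{"x": -0.1,"y": 0.9,"z": 0.05,"ax": -0.03,"ay": 0,"az": -0.07,"grip": 1},{"x": -0.2,"y": 0.9,"z": 0.1,"ax": -0.03,"ay": 0,"az": -0.07,"grip": 1}])

```text
time_s: 8.32
ee_pos: [0.4977, -0.0921, 0.2067]
tool_rot: [0.064, 2.714, -0.013]
wrist_force: [0.6, -0.3, -2.0]
opening: 0.0489
```

Call:
drive_tool(targets=[{"x": -0.3,"y": 0.9,"z": 0.13,"ax": -0.03,"ay": 0,"az": -0.07,"grip": 1},{"x": -0.3,"y": 0.9,"z": 0.13,"ax": -0.03,"ay": 0,"az": -0.07,"grip": 1},{"x": -0.3,"y": 0.9,"z": 0.13,"ax": -0.03,"ay": 0,"az": -0.07,"grip": 1},{"x": -0.1,"y": 0.9,"z": 0.05,"ax": -0.03,"ay": 0,"az": -0.07,"grip": 1},{"x": 0,"y": 0.9,"z": 0,"ax": -0.03,"ay": 0,"az": -0.07,"grip": 1}])

```text
time_s: 8.73
ee_pos: [0.5294, 0.0199, 0.2064]
tool_rot: [0.02, 2.716, -0.006]
wrist_force: [0.3, 0.2, -0.4]
opening: 0.0488
```

Run:
```python
from h import *
plan(((.552,.199,.2),.01,.42),((.552,.199,.108),.01,.42))
print(arm.observe()['joint_positions'].round(2))
```

```text
t 8.73 p [0.5294 0.0199 0.2064] open 0.0488 F [ 0.3  0.2 -0.4]
 turn [-0.14  0.07 -0.28] | shift after turn [-0.79  7.16  0.63] n>= 8
 turn [0. 0. 0.] | shift after turn [1.5  0.   3.36] n>= 4
[-0.49  0.05  0.33  2.22  0.14  0.46  1.27]
```

Call:
drive_tool(targets=[{"x": -0.1,"y": 0.9,"z": 0.08,"ax": -0.02,"ay": 0.01,"az": -0.035,"grip": 1},{"x": -0.1,"y": 0.9,"z": 0.08,"ax": -0.02,"ay": 0.01,"az": -0.035,"grip": 1},{"x": -0.1,"y": 0.9,"z": 0.08,"ax": -0.02,"ay": 0.01,"az": -0.035,"grip": 1},{"x": -0.1,"y": 0.9,"z": 0.08,"ax": -0.02,"ay": 0.01,"az": -0.035,"grip": 1},{"x": -0.1,"y": 0.9,"z": 0.08,"ax": -0.02,"ay": 0.01,"az": -0.035,"grip": 1}])

```text
time_s: 9.15
ee_pos: [0.5452, 0.1322, 0.202]
tool_rot: [-0.001, 2.721, 0.001]
wrist_force: [0.3, 0.1, -1.7]
opening: 0.0488
```

Call:
drive_tool(targets=[{"x": -0.1,"y": 0.9,"z": 0.08,"ax": -0.02,"ay": 0.01,"az": -0.035,"grip": 1},{"x": -0.1,"y": 0.9,"z": 0.08,"ax": -0.02,"ay": 0.01,"az": -0.035,"grip": 1},{"x": -0.1,"y": 0.85,"z": 0.08,"ax": -0.02,"ay": 0.01,"az": -0.035,"grip": 1},{"x": 0,"y": 0,"z": 0,"ax": 0,"ay": 0,"az": 0,"grip": 1},{"x": 0,"y": 0,"z": 0,"ax": 0,"ay": 0,"az": 0,"grip": 1}])

```text
time_s: 9.57
ee_pos: [0.5541, 0.1984, 0.1994]
tool_rot: [-0.017, 2.724, 0.005]
wrist_force: [0.1, -1.5, -2.1]
opening: 0.0486
```

Run:
```python
from h import *
plan(((.552,.199,.2),.01,.42),((.552,.199,.13),.01,.42))
print(arm.observe()['joint_positions'].round(2))
```

```text
t 9.57 p [0.5541 0.1984 0.1994] open 0.0486 F [ 0.1 -1.5 -2.1]
 turn [ 0.02 -0.03  0.02] | shift after turn [ 0.07  0.03 -0.06] n>= 1
 turn [0. 0. 0.] | shift after turn [1.14 0.   2.56] n>= 3
[-0.76  0.19  0.24  2.08  0.31  0.53  0.81]
```

Call:
drive_tool(targets=[{"x": 0.3,"y": 0,"z": 0.62,"ax": 0,"ay": 0,"az": 0,"grip": 1},{"x": 0.3,"y": 0,"z": 0.62,"ax": 0,"ay": 0,"az": 0,"grip": 1},{"x": 0.3,"y": 0,"z": 0.62,"ax": 0,"ay": 0,"az": 0,"grip": 1},{"x": 0.3,"y": 0,"z": 0.62,"ax": 0,"ay": 0,"az": 0,"grip": 1},{"x": 0,"y": 0,"z": 0,"ax": 0,"ay": 0,"az": 0,"grip": 1}])

```text
time_s: 9.98
ee_pos: [0.5504, 0.1945, 0.1282]
tool_rot: [-0.012, 2.727, -0.001]
wrist_force: [-0.2, -0.0, -0.8]
opening: 0.0489
```

Run:
```python
from h import *
import pickle
plan(((.552,.199,.108),.01,.42))
c=arm.calibration('wrist');pickle.dump(c,open('w4.pkl','wb'))
w=arm.get_image('wrist')[:,:,::-1]; t=arm.get_image('top')[:,:,::-1]
f=lambda a,k:cv2.resize(a,None,fx=k,fy=k,interpolation=cv2.INTER_CUBIC)
cv2.imwrite('pics/w4.png',np.hstack([f(w[150:350,230:420],2.5)[:500],f(t[150:250,210:275],5)]))
```

```text
t 9.98 p [0.5504 0.1945 0.1282] open 0.0489 F [-0.2 -0.  -0.8]
 turn [-0.03 -0.07 -0.01] | shift after turn [0.27 0.18 0.76] n>= 1
```

View pics/w4.png

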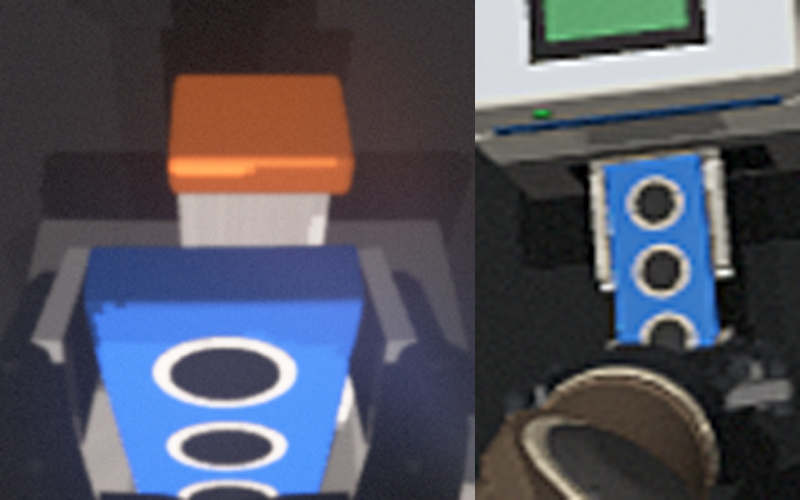

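Run:
```python
from h import *
import pickle
c=pickle.load(open('w4.pkl','rb')); print('cam',ray('wrist',(300,200),c)[0].round(3))
W=lambda u,v,z:at('wrist',(230+u/2.5-.3,150+v/2.5-.3),z,c).round(4)
T=lambda u,v,z:at('top',(210+(u-475)/5-.4,150+v/5-.4),z).round(4)
print('tab outer',W(170,158,.122),W(352,160,.122),'inner',W(172,190,.122),W(350,190,.122),'outer bottom',W(175,75,.094),W(340,75,.094))
print('car bot',W(88,250,.135),W(360,248,.135),'top',W(85,303,.149),W(365,300,.149),'win',W(225,373,.149),W(227,446,.149))
print('top cam win',T(655,202,.1475),T(662,270,.1475),T(668,333,.1475))
print('rims',T(605,290,.108),T(728,272,.108),T(592,163,.108),T(718,152,.108))
```

```text
cam [0.419 0.194 0.225]
tab outer [0.5192 0.1848 0.122 ] [0.5194 0.2189 0.122 ] inner [0.5278 0.1849 0.122 ] [0.5276 0.2195 0.122 ] outer bottom [0.5215 0.1843 0.094 ] [0.521  0.2199 0.094 ]
car bot [0.5308 0.1696 0.135 ] [0.5296 0.2202 0.135 ] top [0.5281 0.1711 0.149 ] [0.5267 0.2191 0.149 ] win [0.5511 0.1954 0.149 ] [0.5855 0.1962 0.149 ]
top cam win [0.629  0.1988 0.1475] [0.5929 0.1978 0.1475] [0.5599 0.1971 0.1475]
rims [0.5945 0.235  0.108 ] [0.597  0.1695 0.108 ] [0.6646 0.2373 0.108 ] [0.6632 0.1697 0.108 ]
```

Wrist view: the tab's y-middle is 0.202 and the carrier's is 0.195. The top view agrees to 1–2 mm. I'll correct by +6 mm in y, +2 mm in x and a little yaw, then go down.

Run:
```python
from h import *
plan(((.5525,.2005,.126),.0,.415),((.5525,.2005,.108),.0,.415),((.5525,.2005,.095),.0,.415))
```

```text
t 10.08 p [0.5523 0.1957 0.1314] open 0.0491 F [ 0.8  0.2 -1. ]
 turn [0.04 0.04 0.09] | shift after turn [0.08 0.19 0.2 ] n>= 1
 turn [0. 0. 0.] | shift after turn [0.29 0.   0.66] n>= 1
 turn [0. 0. 0.] | shift after turn [0.21 0.   0.48] n>= 1
```

Call:
drive_tool(targets=[{"x": 0.04,"y": 0.1,"z": 0.1,"ax": 0.02,"ay": 0.02,"az": 0.05,"grip": 1},{"x": 0.04,"y": 0.1,"z": 0.1,"ax": 0.02,"ay": 0.02,"az": 0.05,"grip": 1},{"x": 0,"y": 0,"z": 0,"ax": 0,"ay": 0,"az": 0,"grip": 1},{"x": 0,"y": 0,"z": 0,"ax": 0,"ay": 0,"az": 0,"grip": 1},{"x": 0,"y": 0,"z": 0,"ax": 0,"ay": 0,"az": 0,"grip": 1}])

```text
time_s: 10.5
ee_pos: [0.553, 0.202, 0.127]
tool_rot: [-0.0, 2.724, 0.003]
wrist_force: [-0.9, 0.0, -1.7]
opening: 0.0491
```

Run:
```python
from h import *
plan(((.5525,.2005,.108),.0,.415),((.5525,.2005,.095),.0,.415))
```

```text
t 10.5 p [0.553 0.202 0.127] open 0.0491 F [-0.9  0.  -1.7]
 turn [ 0.03  0.03 -0.  ] | shift after turn [ 0.33 -0.06  0.69] n>= 1
 turn [0. 0. 0.] | shift after turn [0.21 0.   0.48] n>= 1
```

Call:
drive_tool(targets=[{"x": 0.1,"y": -0.02,"z": 0.22,"ax": 0,"ay": 0,"az": 0,"grip": 1},{"x": 0.1,"y": -0.02,"z": 0.22,"ax": 0,"ay": 0,"az": 0,"grip": 1},{"x": 0.1,"y": 0,"z": 0.22,"ax": 0,"ay": 0,"az": 0,"grip": 1},{"x": 0,"y": 0,"z": 0,"ax": 0,"ay": 0,"az": 0,"grip": 1},{"x": 0,"y": 0,"z": 0,"ax": 0,"ay": 0,"az": 0,"grip": 1}])

```text
time_s: 10.92
ee_pos: [0.5523, 0.2005, 0.1077]
tool_rot: [-0.001, 2.726, 0.001]
wrist_force: [-0.4, 0.0, 0.2]
opening: 0.0487
```

Run:
```python
from h import *
import pickle
plan(((.5525,.2005,.0945),.0,.415))
c=arm.calibration('wrist');pickle.dump(c,open('w5.pkl','wb'))
w=arm.get_image('wrist')[:,:,::-1]; t=arm.get_image('top')[:,:,::-1]
f=lambda a,k:cv2.resize(a,None,fx=k,fy=k,interpolation=cv2.INTER_CUBIC)
cv2.imwrite('pics/w5.png',np.hstack([f(w[150:350,230:420],2.5)[:500],f(t[150:250,210:275],5)]))
```

```text
t 10.92 p [0.5523 0.2005 0.1077] open 0.0487 F [-0.4  0.   0.2]
 turn [0.01 0.01 0.  ] | shift after turn [ 0.21 -0.    0.48] n>= 1
```

View pics/w5.png

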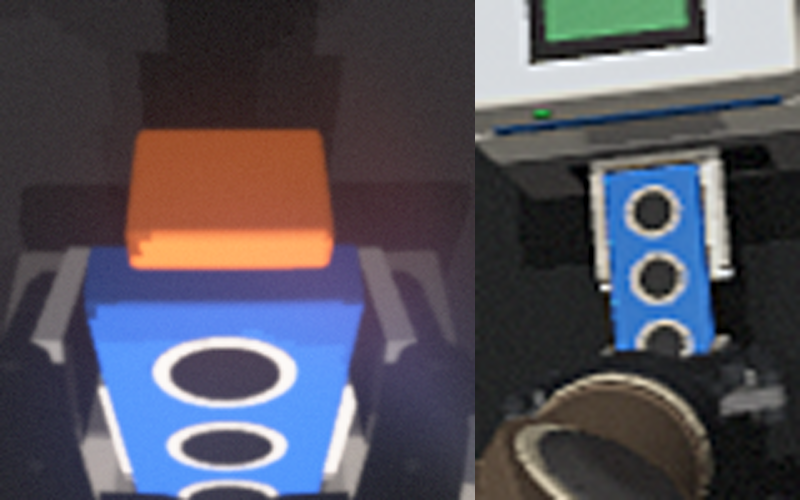

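Run:
```python
from h import *
import pickle
c=pickle.load(open('w5.pkl','rb'))
W=lambda u,v,z:at('wrist',(230+u/2.5-.3,150+v/2.5-.3),z,c).round(4)
T=lambda u,v,z:at('top',(210+(u-475)/5-.4,150+v/5-.4),z).round(4)
print('tab inner',W(132,268,.122),W(332,266,.122),'outer',W(130,232,.122),W(332,232,.122))
print('car bot',W(86,250,.1147),W(360,248,.1147),'top',W(88,304,.1287),W(362,302,.1287))
print('top win',T(652,210,.127),T(658,277,.127),T(665,342,.127))
```

```text
tab inner [0.528  0.1851 0.122 ] [0.5274 0.22   0.122 ] outer [0.5182 0.1856 0.122 ] [0.5183 0.219  0.122 ]
car bot [0.5322 0.1755 0.1147] [0.5315 0.2264 0.1147] top [0.5297 0.1778 0.1287] [0.5291 0.2247 0.1287]
top win [0.6303 0.204  0.127 ] [0.5941 0.2034 0.127 ] [0.5594 0.2023 0.127 ]
```

The gap from the tab to the carrier is about 3 mm (nominal 4) and y agrees within 1.5 mm. Lowering.

Call:
drive_tool(targets=[{"x": 0.06,"y": 0.01,"z": 0.16,"ax": 0,"ay": 0,"az": 0,"grip": 1},{"x": 0.06,"y": 0.01,"z": 0.16,"ax": 0,"ay": 0,"az": 0,"grip": 1},{"x": 0.06,"y": 0.01,"z": 0.14,"ax": 0,"ay": 0,"az": 0,"grip": 1},{"x": 0,"y": 0,"z": 0,"ax": 0,"ay": 0,"az": 0,"grip": 1},{"x": 0,"y": 0,"z": 0,"ax": 0,"ay": 0,"az": 0,"grip": 1}])

```text
time_s: 11.43
ee_pos: [0.553, 0.2015, 0.0957]
tool_rot: [-0.001, 2.725, 0.002]
wrist_force: [-0.5, -0.2, -0.4]
opening: 0.0485
```

Call:
drive_tool(targets=[{"x": 0,"y": 0,"z": 0,"ax": 0,"ay": 0,"az": 0,"grip": 1},{"x": 0,"y": 0,"z": 0,"ax": 0,"ay": 0,"az": 0,"grip": 1},{"x": 0,"y": 0,"z": 0,"ax": 0,"ay": 0,"az": 0,"grip": 1}])

```text
time_s: 11.68
ee_pos: [0.5533, 0.2017, 0.0963]
tool_rot: [-0.0, 2.725, 0.003]
wrist_force: [0.0, 1.0, -0.8]
opening: 0.0484
```

Call:
drive_tool(targets=[{"x": 0.03,"y": 0,"z": 0.07,"ax": 0,"ay": 0,"az": 0,"grip": 1},{"x": 0.03,"y": 0,"z": 0.05,"ax": 0,"ay": 0,"az": 0,"grip": 1},{"x": 0,"y": 0,"z": 0,"ax": 0,"ay": 0,"az": 0,"grip": 1},{"x": 0,"y": 0,"z": 0,"ax": 0,"ay": 0,"az": 0,"grip": 1},{"x": 0,"y": 0,"z": 0,"ax": 0,"ay": 0,"az": 0,"grip": 1}])

```text
time_s: 12.1
ee_pos: [0.5535, 0.2018, 0.0931]
tool_rot: [-0.0, 2.724, 0.003]
wrist_force: [0.4, -0.3, 0.8]
opening: 0.0489
```

Call:
drive_tool(targets=[{"x": 0.02,"y": 0,"z": 0.04,"ax": 0,"ay": 0,"az": 0,"grip": 1},{"x": 0,"y": 0,"z": 0,"ax": 0,"ay": 0,"az": 0,"grip": 1},{"x": 0,"y": 0,"z": 0,"ax": 0,"ay": 0,"az": 0,"grip": 1},{"x": 0,"y": 0,"z": 0,"ax": 0,"ay": 0,"az": 0,"grip": 1}])

```text
time_s: 12.43
ee_pos: [0.5544, 0.2018, 0.0929]
tool_rot: [0.001, 2.722, 0.004]
wrist_force: [0.2, -1.5, 8.2]
opening: 0.0488
```

Call:
drive_tool(targets=[{"x": 0,"y": 0,"z": 0,"ax": 0,"ay": 0,"az": 0,"grip": -1},{"x": 0,"y": 0,"z": 0,"ax": 0,"ay": 0,"az": 0,"grip": -1},{"x": 0,"y": 0,"z": 0,"ax": 0,"ay": 0,"az": 0,"grip": -1},{"x": 0,"y": 0,"z": 0,"ax": 0,"ay": 0,"az": 0,"grip": -1},{"x": 0,"y": 0,"z": 0,"ax": 0,"ay": 0,"az": 0,"grip": -1}])

```text
time_s: 12.85
ee_pos: [0.5527, 0.2015, 0.0914]
tool_rot: [-0.0, 2.725, 0.002]
wrist_force: [-0.4, 0.3, -0.1]
opening: 0.0854
```

Call:
drive_tool(targets=[{"x": 0,"y": 0,"z": 0,"ax": 0,"ay": 0,"az": 0,"grip": -1},{"x": 0,"y": 0,"z": 0,"ax": 0,"ay": 0,"az": 0,"grip": -1},{"x": 0,"y": 0,"z": -0.5,"ax": 0,"ay": 0,"az": 0,"grip": -1},{"x": 0,"y": 0,"z": -0.8,"ax": 0,"ay": 0,"az": 0,"grip": -1},{"x": 0,"y": 0,"z": -0.8,"ax": 0,"ay": 0,"az": 0,"grip": -1}])

```text
time_s: 13.27
ee_pos: [0.5312, 0.201, 0.1395]
tool_rot: [-0.0, 2.726, 0.001]
wrist_force: [0.1, -0.2, 0.5]
opening: 0.0856
```

Call:
drive_tool(targets=[{"x": 0,"y": 0,"z": -0.9,"ax": 0,"ay": 0,"az": 0,"grip": -1},{"x": 0,"y": 0,"z": -0.9,"ax": 0,"ay": 0,"az": 0,"grip": -1},{"x": 0,"y": 0,"z": 0,"ax": 0,"ay": 0,"az": 0,"grip": -1}])

```text
time_s: 13.52
ee_pos: [0.5138, 0.2024, 0.1843]
tool_rot: [0.0, 2.721, 0.008]
wrist_force: [0.8, -0.4, 0.4]
opening: 0.0855
```

Run:
```python
from h import *
import pickle
plan(((.49,.202,.13),.01,.3),((.50,.202,.098),.01,.3))
print(arm.observe()['joint_positions'].round(2))
c=arm.calibration('wrist');pickle.dump(c,open('w6.pkl','wb'))
w=arm.get_image('wrist')[:,:,::-1]; t=arm.get_image('top')[:,:,::-1]
f=lambda a,k:cv2.resize(a,None,fx=k,fy=k,interpolation=cv2.INTER_CUBIC)
cv2.imwrite('pics/w6.png',np.hstack([f(w[130:330,230:420],2.5),f(t[150:250,210:275],5)]))
```

```text
t 13.52 p [0.5138 0.2024 0.1843] open 0.0855 F [ 0.8 -0.4  0.4]
 turn [ 0.02  1.5  -0.13] | shift after turn [ 1.55 -0.01  1.79] n>= 2
 turn [0. 0. 0.] | shift after turn [-0.   -0.    1.34] n>= 2
[-0.87  0.16  0.29  2.17  0.39  0.5   0.67]
```

View pics/w6.png

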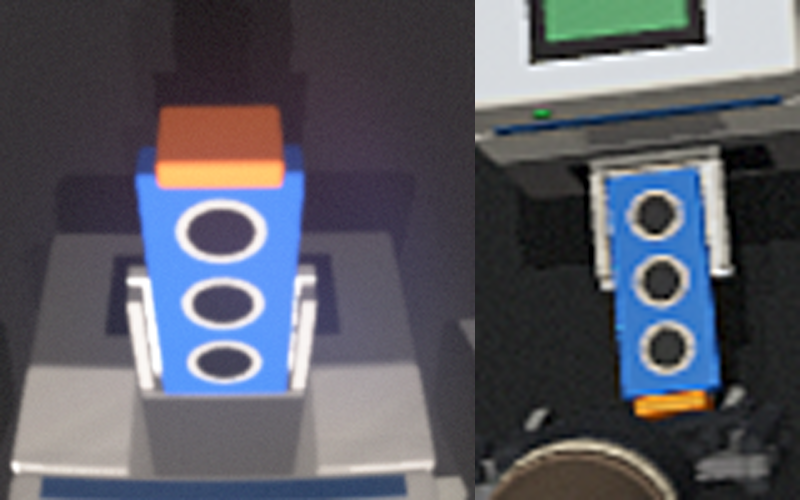

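The carrier lies in the nest, with rims visible on both sides and its end up against the tab side. Next I'll shut the gripper, go in front of the tab and push.

Call:
drive_tool(targets=[{"x": 0.45,"y": 0,"z": -0.2,"ax": 0,"ay": -0.1,"az": -0.06,"grip": 1},{"x": 0.45,"y": 0,"z": -0.2,"ax": 0,"ay": -0.1,"az": -0.06,"grip": 1},{"x": 0.45,"y": 0,"z": -0.2,"ax": 0,"ay": 0,"az": 0,"grip": 1},{"x": 0,"y": 0,"z": 0,"ax": 0,"ay": 0,"az": 0,"grip": 1},{"x": 0,"y": 0,"z": 0,"ax": 0,"ay": 0,"az": 0,"grip": 1}])

```text
time_s: 14.03
ee_pos: [0.4763, 0.2012, 0.1798]
tool_rot: [-0.015, 2.71, -0.001]
wrist_force: [0.5, 1.0, 0.5]
opening: 0.0252
```

Run:
```python
from h import *
plan(((.485,.202,.104),.01,.43),((.625,.2034,.104),.01,.43))
print(arm.observe()['joint_positions'].round(2))
```

```text
t 14.03 p [0.4763 0.2012 0.1798] open 0.0252 F [0.5 1.  0.5]
 turn [-0.03  0.02  0.02] | shift after turn [0.95 0.03 2.9 ] n>= 3
 turn [0. 0. 0.] | shift after turn [-5.09 -0.    2.33] n>= 6
[-0.94  0.1   0.29  2.25  0.49  0.5   0.52]
```

Call:
drive_tool(targets=[{"x": 0.3,"y": 0.01,"z": 0.72,"ax": 0,"ay": 0,"az": 0,"grip": 1},{"x": 0.25,"y": 0.01,"z": 0.72,"ax": 0,"ay": 0,"az": 0,"grip": 1},{"x": 0.2,"y": 0.01,"z": 0.72,"ax": 0,"ay": 0,"az": 0,"grip": 1},{"x": 0.2,"y": 0,"z": 0.72,"ax": 0,"ay": 0,"az": 0,"grip": 1},{"x": 0,"y": 0,"z": 0,"ax": 0,"ay": 0,"az": 0,"grip": 1}])

```text
time_s: 14.45
ee_pos: [0.4849, 0.2007, 0.102]
tool_rot: [-0.014, 2.712, -0.006]
wrist_force: [-1.6, -0.2, 0.5]
opening: 0.0003
```

Call:
drive_tool(targets=[{"x": -0.25,"y": 0,"z": 0.115,"ax": 0,"ay": 0,"az": 0,"grip": 1},{"x": -0.25,"y": 0,"z": 0.115,"ax": 0,"ay": 0,"az": 0,"grip": 1},{"x": -0.25,"y": 0,"z": 0.115,"ax": 0,"ay": 0,"az": 0,"grip": 1},{"x": -0.25,"y": 0,"z": 0.115,"ax": 0,"ay": 0,"az": 0,"grip": 1},{"x": -0.25,"y": 0,"z": 0.115,"ax": 0,"ay": 0,"az": 0,"grip": 1}])

```text
time_s: 14.87
ee_pos: [0.5208, 0.2025, 0.1062]
tool_rot: [-0.013, 2.708, 0.002]
wrist_force: [-3.0, 0.4, 2.1]
opening: -0.0003
```

Run:
```python
from h import *
plan(((.665,.2038,.104),.01,.43))
print(arm.observe()['joint_positions'].round(2))
```

```text
t 14.87 p [0.5208 0.2025 0.1062] open -0.0003 F [-3.   0.4  2.1]
 turn [-0.01  0.05 -0.01] | shift after turn [-5.21 -0.01  2.49] n>= 6
[-0.86  0.31  0.29  2.24  0.55  0.28  0.48]
```

Call:
drive_tool(targets=[{"x": -0.3,"y": 0,"z": 0.145,"ax": 0,"ay": 0,"az": 0,"grip": 1},{"x": -0.3,"y": 0,"z": 0.145,"ax": 0,"ay": 0,"az": 0,"grip": 1},{"x": -0.3,"y": 0,"z": 0.145,"ax": 0,"ay": 0,"az": 0,"grip": 1},{"x": -0.3,"y": 0,"z": 0.145,"ax": 0,"ay": 0,"az": 0,"grip": 1},{"x": -0.3,"y": 0,"z": 0.145,"ax": 0,"ay": 0,"az": 0,"grip": 1}])

```text
time_s: 15.28
ee_pos: [0.5621, 0.2025, 0.1045]
tool_rot: [-0.013, 2.709, -0.0]
wrist_force: [-2.8, 0.3, 2.2]
opening: -0.0
```

Call:
drive_tool(targets=[{"x": -0.3,"y": 0,"z": 0.14,"ax": 0,"ay": 0,"az": 0,"grip": 1},{"x": -0.3,"y": 0,"z": 0.14,"ax": 0,"ay": 0,"az": 0,"grip": 1},{"x": -0.3,"y": 0,"z": 0.14,"ax": 0,"ay": 0,"az": 0,"grip": 1},{"x": -0.3,"y": 0,"z": 0.14,"ax": 0,"ay": 0,"az": 0,"grip": 1},{"x": -0.3,"y": 0,"z": 0.14,"ax": 0,"ay": 0,"az": 0,"grip": 1}])

```text
time_s: 15.7
ee_pos: [0.6034, 0.2028, 0.1043]
tool_rot: [-0.013, 2.709, -0.001]
wrist_force: [-2.7, -0.6, 0.8]
opening: 0.0001
```

Run:
```python
from h import *
plan(((.665,.2038,.104),.01,.43))
print(arm.observe()['joint_positions'].round(2))
```

```text
t 15.7 p [0.6034 0.2028 0.1043] open 0.0001 F [-2.7 -0.6  0.8]
 turn [-0.03  0.03  0.  ] | shift after turn [-2.23  0.01  1.04] n>= 3
[-0.65  0.41  0.17  2.06  0.45  0.32  0.67]
```

Call:
drive_tool(targets=[{"x": -0.25,"y": 0,"z": 0.115,"ax": 0,"ay": 0,"az": 0,"grip": 1},{"x": -0.25,"y": 0,"z": 0.115,"ax": 0,"ay": 0,"az": 0,"grip": 1},{"x": -0.25,"y": 0,"z": 0.115,"ax": 0,"ay": 0,"az": 0,"grip": 1},{"x": -0.25,"y": 0,"z": 0.115,"ax": 0,"ay": 0,"az": 0,"grip": 1},{"x": 0,"y": 0,"z": 0,"ax": 0,"ay": 0,"az": 0,"grip": 1}])

```text
time_s: 16.12
ee_pos: [0.6318, 0.2031, 0.1047]
tool_rot: [-0.012, 2.708, -0.0]
wrist_force: [0.1, -0.8, 0.3]
opening: 0.0001
```

Call:
drive_tool(targets=[{"x": -0.15,"y": 0,"z": 0.07,"ax": 0,"ay": 0,"az": 0,"grip": 1},{"x": -0.15,"y": 0,"z": 0.07,"ax": 0,"ay": 0,"az": 0,"grip": 1},{"x": -0.15,"y": 0,"z": 0.07,"ax": 0,"ay": 0,"az": 0,"grip": 1},{"x": 0,"y": 0,"z": 0,"ax": 0,"ay": 0,"az": 0,"grip": 1},{"x": 0,"y": 0,"z": 0,"ax": 0,"ay": 0,"az": 0,"grip": 1}])

```text
time_s: 16.53
ee_pos: [0.643, 0.2035, 0.1045]
tool_rot: [-0.013, 2.708, 0.0]
wrist_force: [0.3, 0.4, 0.5]
opening: -0.0002
```

Call:
drive_tool(targets=[{"x": -0.12,"y": 0,"z": 0.055,"ax": 0,"ay": 0,"az": 0,"grip": 1},{"x": -0.12,"y": 0,"z": 0.055,"ax": 0,"ay": 0,"az": 0,"grip": 1},{"x": -0.12,"y": 0,"z": 0.055,"ax": 0,"ay": 0,"az": 0,"grip": 1}])

```text
time_s: 16.78
ee_pos: [0.6525, 0.2036, 0.1044]
tool_rot: [-0.014, 2.709, -0.0]
wrist_force: [-2.1, -1.0, 0.9]
opening: 0.0002
```

Call:
drive_tool(targets=[{"x": -0.1,"y": 0,"z": 0.045,"ax": 0,"ay": 0,"az": 0,"grip": 1},{"x": -0.1,"y": 0,"z": 0.045,"ax": 0,"ay": 0,"az": 0,"grip": 1}])

```text
time_s: 16.95
ee_pos: [0.6582, 0.2037, 0.1044]
tool_rot: [-0.013, 2.709, -0.0]
wrist_force: [-2.3, 0.6, 0.8]
opening: -0.0001
```

Call:
drive_tool(targets=[{"x": -0.1,"y": 0,"z": 0.045,"ax": 0,"ay": 0,"az": 0,"grip": 1},{"x": -0.1,"y": 0,"z": 0.045,"ax": 0,"ay": 0,"az": 0,"grip": 1}])

```text
time_s: 17.12
ee_pos: [0.6592, 0.2037, 0.1036]
tool_rot: [-0.014, 2.716, -0.003]
wrist_force: [-46.6, -3.2, 36.7]
opening: -0.0
```

A hard stop at 47 N means the tray is home. Backing off.

Call:
drive_tool(targets=[{"x": 0.2,"y": 0,"z": -0.09,"ax": 0,"ay": 0,"az": 0,"grip": 1},{"x": 0.4,"y": 0,"z": -0.25,"ax": 0,"ay": 0,"az": 0,"grip": 1},{"x": 0.7,"y": 0,"z": -0.5,"ax": 0,"ay": 0,"az": 0,"grip": 1},{"x": 0.7,"y": 0,"z": -0.5,"ax": 0,"ay": 0,"az": 0,"grip": 1},{"x": 0.7,"y": 0,"z": -0.5,"ax": 0,"ay": 0,"az": 0,"grip": 1}])

```text
time_s: 17.53
ee_pos: [0.5828, 0.2027, 0.1183]
tool_rot: [-0.012, 2.708, 0.0]
wrist_force: [0.8, -0.6, -0.5]
opening: 0.0001
```

Call:
drive_tool(targets=[{"x": 0.7,"y": 0,"z": -0.5,"ax": 0,"ay": 0,"az": 0,"grip": 1},{"x": 0.7,"y": 0,"z": -0.5,"ax": 0,"ay": 0,"az": 0,"grip": 1},{"x": 0.5,"y": 0,"z": -0.5,"ax": 0,"ay": 0,"az": 0,"grip": 1},{"x": 0.3,"y": 0,"z": -0.6,"ax": 0,"ay": 0,"az": 0,"grip": 1},{"x": 0,"y": 0,"z": 0,"ax": 0,"ay": 0,"az": 0,"grip": 1}])

```text
time_s: 17.95
ee_pos: [0.51, 0.203, 0.1441]
tool_rot: [-0.015, 2.707, 0.002]
wrist_force: [0.3, 0.8, -0.7]
opening: -0.0005
```

Run:
```python
from h import *
plan()
w=arm.get_image('wrist')[:,:,::-1]; t=arm.get_image('top')[:,:,::-1]; s=arm.get_image('scene')[:,:,::-1]
f=lambda a,k:cv2.resize(a,None,fx=k,fy=k,interpolation=cv2.INTER_CUBIC)
cv2.imwrite('pics/w7.png',np.hstack([f(w[100:340,230:420],2.2)[:500],np.vstack([f(t[100:250,190:410],1.7),f(s[150:300,220:440],1.7)])[:510][:500]]) if False else np.vstack([np.hstack([f(w[120:320,220:420],1.9),f(t[100:290,200:410],2)]),cv2.copyMakeBorder(f(s[150:260,220:480],2),0,0,0,280)if False else f(s[150:260,220:420],4)[:220,:800]]))
```

```text
t 17.95 p [0.51   0.203  0.1441] open -0.0005 F [ 0.3  0.8 -0.7]
```

View pics/w7.png

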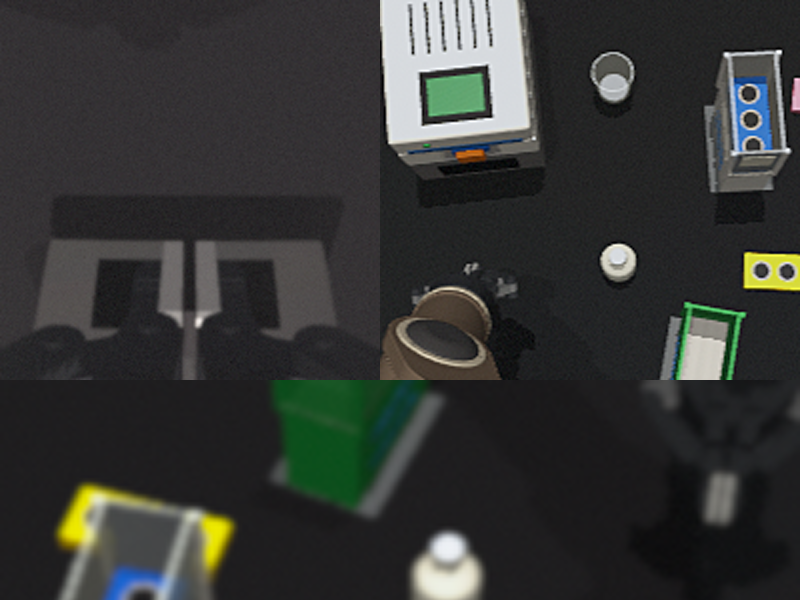

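The tab sits at the analyser's face at (470,155), the stack in the tower is intact, the bystanders are in place and the arm is clear. Handing in.

```bash
python3 -c "
from h import *
print('tab',at('top',(245,178),.122).round(3)); print(arm.finish_job())"
```

```text
tab [0.669 0.202 0.122]
the job is handed in; nothing more can be done
None
```

I drew the lowest carrier out of the tower, laid it in the nest, pushed the tray home and handed the job in at about 18 s of the 64 s allowed. The hand-in gives no verdict, so I don't know whether it passed.

- **Tower:** after drawing the carrier out, about 107 mm, the top and scene pictures showed the other three dropped and still in the tower. I did not measure their heights.
- **Placing:** I lowered the carrier until it touched the tray (about 8 N), then let go. The picture afterwards showed it flat between the rims. Just before lowering, the wrist and top cameras put it within about 2 mm of the nest's centre.
- **Tray:** it ran in against about 2–3 N until a hard stop at about 47 N. The tab's final position in the top picture, x about 0.669 m, is where it should be with the tray home.
- **At the end:** the arm was clear of everything. The things visible in the last picture (bottle, beaker, yellow look-alike) looked unmoved. That crop did not cover the jar, weight, screwdriver or cap tray, so I did not check those four at the end.
- **Not checked:** the carrier was hidden inside the analyser after the push, so I could not look at it again.
- **Disagreement:** the cameras differed by 2–4 mm on where the carrier was lengthwise when it was held above the nest. I used a value in between, within the nest's play.

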